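# Set the phone stand and put the phone on it

### The job

Raise the back plate of the phone stand until it slopes 60 degrees from the tabletop (give or take 5) and let go of it to check that it holds there. Then lift the phone out of the wooden holder and lay it gently on the stand, its lower edge on the lip, centred, the screen facing outward and its back against the plate, without letting it drop or topple. Leave it standing there with the plate still at 60 degrees, and leave the mug, the glass jar and the white canister where they are.

Things in the scene. Friction and masses are not known exactly. Their poses are not given: they have to be found in the camera images.
- stand: Fixed base of the aluminium phone stand, stuck to the tabletop: plate 120 x 90 x 8 mm (x, y, z), origin at the centre of its underside. A post carries the hinge: its axis runs along the base's y, 50 mm above the tabletop, 35 mm from the origin towards +x. +x is the phone user's side, roughly away from the robot (yaw varies).
- cradle (a joint): Slope of the cradle's back plate above the tabletop, rad: 0 = level, reaching from the hinge to the base's -x; 1.571 = upright; 60 degrees = 1.047. Grows as the plate is raised. Range 0 to 1.75, starts at 0.35 to 0.70. Stiff friction hinge (about 0.25 N m, some 3 N at the free edge): stays where it is left, also with the phone on.
- cradle_seat (a point): Middle of the corner of plate and lip, where the phone's lower edge belongs; 3 mm out along z from the hinge axis. Turns with the cradle: -x points up the plate to its free edge, y along the hinge, z out of the plate's front face. The lip stands 22 mm out from that face, its tip turned up by 10 mm: the trough between face and tip is 18 mm wide.
- cradle_edge (a point): Middle of the back plate's free edge, 90 mm from the hinge axis; axes as cradle_seat. The aluminium plate is 56 mm wide (along the hinge) and 6 mm thick, mid-thickness in line with the hinge axis; it can be gripped across its width by its two side edges. Two narrow dark rubber strips cross its front face.
- holder: Fixed block of wood, 60 x 100 x 40 mm (x, y, z), origin at the centre of its underside, with a slot 12 mm (x) by 73 mm (y), 30 mm deep, in the middle of its top, in which the phone stands; +x roughly away from the robot (yaw varies).
- phone: Loose phone: rigid slab 9 mm thick (x), 70 wide (y), 150 long (z), about 180 g, grey, plain black screen on its +x face, small dark square on its back. Origin: centre of its lower edge face; z to its top edge. Starts upright in the slot, lower edge 10 mm above the tabletop, 120 mm of it above the holder, screen along the holder's +x.
- phone_screen (a point): Centre of the phone's screen: 75 mm above its lower edge, on its +x face; axes as the phone.
- mug: Bystander: white mug, 80 mm across, 90 mm high, origin at the centre of its underside.
- jar: Bystander: clear glass jar with a white cap, 68 mm across, 100 mm high, origin at the centre of its underside.
- canister: Bystander: white plastic canister, 78 mm across, 108 mm high, origin at the centre of its underside.
Not all that is in view belongs to the job. Of the things shaped like the phone, the grey one is meant. What is shaped like the stand but blue is not meant.

How it is judged:
On the way, in this order (a step that is already met when the one before it is completed fails the run):
1. the back plate slopes 60 degrees (within 5) and holds there with nothing touching the cradle, the phone still in the holder (value of joint cradle between 0.96 and 1.134 rad and contact force between stand and the arm below 0.05 N and contact force between stand and the fingers below 0.05 N and horizontal distance between phone and holder below 0.02 m), for 0.4 s.
2. the phone is lifted out of the holder (height (world z) of phone above 0.045 m and contact force between phone and the fingers above 0.5 N), for 0.1 s.
At the end, for the whole second after the job is handed in: Plate at 60 degrees within 5 (0.96 to 1.134 rad); phone in the trough: lower edge within 8 mm of the lip, within 15 mm of its middle, midline 0 to 18 mm out from the plate, leaning along the plate within 0.14 rad, screen outward; released, at rest (value of joint cradle between 0.96 and 1.134 rad and x of phone in the frame of cradle_seat between -0.008 and 0.008 m and y of phone in the frame of cradle_seat between -0.015 and 0.015 m and z of phone in the frame of cradle_seat between 0 and 0.018 m and z of phone_screen in the frame of cradle_seat above 0.0065 m and angle between the z axis of phone and the x axis of cradle_seat, either way round below 0.14 rad and contact force between phone and the fingers below 0.05 N and linear speed of phone below 0.02 m/s and angular speed of phone below 0.1 rad/s); the robot touches nothing.
It fails at once if the phone is let drop or topple: it moves faster than 0.5 m/s or turns faster than 3.5 rad/s while not held (contact force between phone and the fingers below 0.05 N and (angular speed of phone above 3.5 rad/s or linear speed of phone above 0.5 m/s)).
It fails at once if the mug is moved more than 20 mm (distance of mug from where it was at the start of the episode above 0.02 m).
It fails at once if the jar is moved more than 20 mm (distance of jar from where it was at the start of the episode above 0.02 m).
It fails at once if the canister is moved more than 20 mm (distance of canister from where it was at the start of the episode above 0.02 m).
It also fails if it takes over 54 s, if anything falls off the work surface, if the arm or the gripper's body presses on something with over 40 N, if the wrist force passes 120 N, or if a joint passes its speed limit or range.

### The arm

A 7-joint arm with a two-finger parallel gripper is mounted at the origin on the work surface. World frame = base frame: x ahead of the robot, y to its left, z up, the work surface at z = 0. Lengths are in m, angles in rad, forces in N, time in s.
With the tool pointing down it reaches from about 0.425 to 0.825 m from the base axis. Payload 3.6 kg.
Tool frame: the origin (TCP) lies where the fingers leave the gripper's body, on its centre line; the fingertips stand 73 mm ahead of it and the grasp point (between the pads) lies 54 mm ahead of it; x points along the fingers, y is the direction in which the jaws open and shut, and the axes are right-handed (so a half turn about x gives the same grasp; the last joint's range is limited). The gripper opens to 85 mm and grips with 20 to 120 N. Pads are 22 mm wide; open, the fingers measure 114 mm over their backs; the gripper's body (76 mm by 85 mm) begins 54 mm behind the grasp point. The pads swing forward as they close: fully open they stand 13 mm farther back than shut.
Start: joints at [-1.296, 0.615, -0.013, 1.423, 0.008, 1.103, -0.04], TCP at [0.193, 0.621, 0.304] pointing down, gripper open.
Joint ranges: [-3.12, 3.12], [-0.3, 2.06], [-1.34, 1.32], [0.26, 2.42], [-1.36, 4.5], [0.01, 1.98], [-2.84, 2.84]. Speed limits (rad/s): [2.79, 2.79, 3.14, 3.14, 3.14, 3.14, 3.14].

### API

Orientations are given as a unit quaternion [x, y, z, w].
In Python, from station import arm, snapshot, camera_info, ticket gives the robot as it stands. Calls block until the motion is done:
- arm.movep(position, orientation): joint-space move of the TCP to a pose.
- arm.line_to(position, velocity=0.15, ori=None): straight line of the TCP; ori=None keeps the orientation; velocity is the mean speed in m/s.
- arm.move_j(angles): joint-space move.
- arm.move_gripper(opening, effort=None): opening from 0.0 (shut) to 1.0 (fully open); effort is the grip in N (None keeps the last); returns when the fingers have stopped.
- arm.pause(seconds).
- arm.ik(position, orientation): joint angles nearest the present ones, or None.
- snapshot(name): name is "side" or "top" or "wrist"; returns the picture (384x512x3 uint8, blue, green, red); there is no depth.
- camera_info(name): a dict with "fx", "fy", "cx", "cy" (pixels), "R" (3x3) and "t" (3): a world point X has camera coordinates R X + t; the wrist camera has in their place "T_tool_cam" (4x4, takes a point from camera to tool coordinates, whose origin is the TCP and whose axes are the tool frame's). Camera axes: x right, y down, z forward; pixel columns grow to the right and rows downward; lengths in m; the calibration is good to about 2 mm. A picture is of the moment at which its call begins: read the wrist's pose just before it. camera_info takes no time and is no camera call.
A pose or a line that the arm cannot do raises arm.MotionError and nothing moves.
- ticket.finish_job(): hands the job in, once; it reports no verdict.
Readings, each from a call of its own:
- arm.read_time(): time.
- arm.read_joint_positions(): joint angles.
- arm.read_dq(): joint speeds.
- arm.read_effort(): joint torques, N m.
- arm.read_tool_pos(): TCP position.
- arm.read_eef_rot(): TCP orientation.
- arm.read_ft_force(): force on the tool from outside, world axes, zero at the start.
- arm.read_wrist_torque(): the same for the moment, N m.
- arm.read_opening(): opening from 0.0 (shut) to 1.0 (fully open).
Only numpy, scipy, OpenCV 4.12 (cv2) and the standard library are available. Lean on these libraries where they do the work, as an engineer would, in place of code of your own. Each camera call takes 0.05 s, during which the arm holds its last target. There are 200 camera calls.

## Working session

There is one attempt and no reset: what is moved stays moved. The work goes in short steps, each a Python script; the robot and the scene stay as the last script left them, time stands still between calls to the robot, and variables do not carry over. Pictures are saved under pics/ and viewed, about 8 in all and at most 12, crops included, and the job is handed in when it is done.

```bash
mkdir -p pics; ls; python3 - <<'E'
from station import arm,snapshot,camera_info
import cv2,numpy as np
np.set_printoptions(precision=4,suppress=True)
for n in("side","top"):
    im=snapshot(n);cv2.imwrite(f"pics/{n}0.png",im);print(n,camera_info(n))
print(camera_info("wrist"));print(arm.read_tool_pos(),arm.read_eef_rot(),arm.read_time())
a,b=[cv2.imread(f"pics/{n}0.png") for n in("top","side")]
cv2.imwrite("pics/t0.png",cv2.resize(a,(800,600),interpolation=cv2.INTER_CUBIC))
cv2.imwrite("pics/s0.png",cv2.resize(b,(800,600),interpolation=cv2.INTER_CUBIC))
E
```

```text
pics
side {'fx': 356.7163945586791, 'fy': 356.7163945586791, 'cx': 258.9965115035694, 'cy': 192.89491882480004, 'R': array([[ 0.8534, -0.5213,  0.004 ],
       [-0.2785, -0.4622, -0.8419],
       [ 0.4407,  0.7173, -0.5396]]), 't': array([-0.5368,  0.1763,  0.6247])}
top {'fx': 460.6588704762897, 'fy': 460.6588704762897, 'cx': 256.2375581144912, 'cy': 191.35382667614806, 'R': array([[-0.0123, -0.9999, -0.0076],
       [-0.9994,  0.0126, -0.0333],
       [ 0.0334,  0.0072, -0.9994]]), 't': array([-0.0732,  0.5714,  1.3131])}
{'fx': 305.5673622571389, 'fy': 305.5673622571389, 'cx': 253.66393800952702, 'cy': 190.9816590656944, 'T_tool_cam': array([[-0.0001, -0.2847,  0.9586, -0.0695],
       [ 1.    ,  0.0001,  0.0001,  0.0005],
       [-0.0001,  0.9586,  0.2847, -0.0725],
       [ 0.    ,  0.    ,  0.    ,  1.    ]])}
[0.1924 0.6203 0.3029] [ 0.1051  0.6992 -0.1067  0.699 ] 0.1
```

View pics/t0.png

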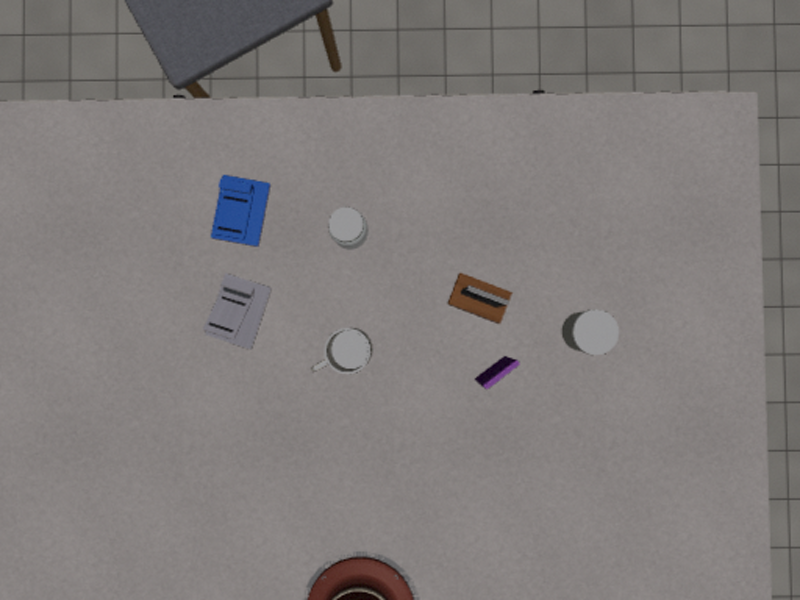

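View pics/s0.png

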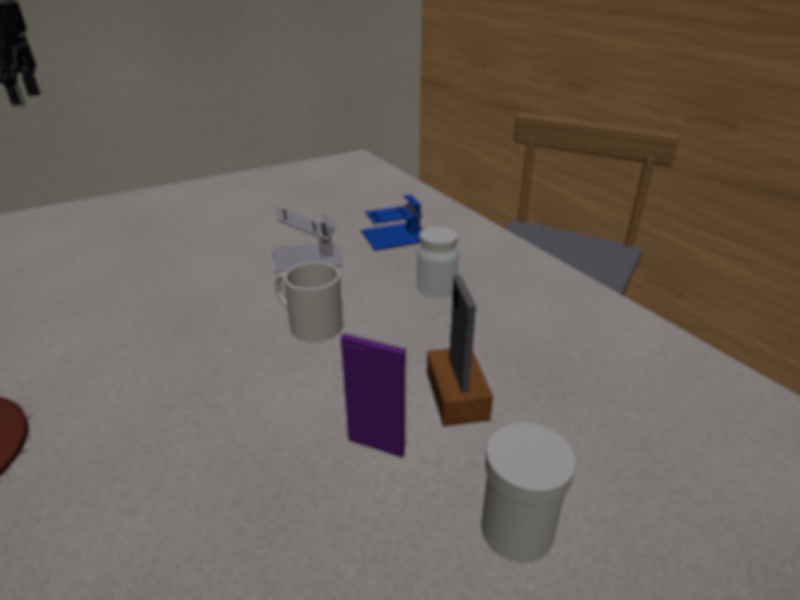

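Top view (800×600 px): the grey stand is at (237,311) and the blue one at (240,210), which is a decoy. The holder with the grey phone is at (480,298) and the purple phone at (497,372), also a decoy. The mug is at (349,350), the jar at (347,226) and the canister at (596,332). The side view shows the same things; the grey stand's plate rises towards the robot. Next I'll look at both targets from close by.

```bash
cat > h.py <<'E'
from station import arm,snapshot,camera_info,ticket
import cv2,numpy as np
from scipy.spatial.transform import Rotation as Ro
np.set_printoptions(precision=4,suppress=True)
def ray(n,uv,tool=None):
    c=camera_info(n);d=np.array([(uv[0]-c['cx'])/c['fx'],(uv[1]-c['cy'])/c['fy'],1.])
    if n!='wrist': R=c['R'];return -R.T@c['t'],R.T@d
    T=c['T_tool_cam'];p,q=tool;W=Ro.from_quat(q).as_matrix()
    return W@T[:3,3]+p,W@T[:3,:3]@d
def at_z(n,uv,z,tool=None):
    o,d=ray(n,uv,tool);return o+d*(z-o[2])/d[2]
def proj(n,X,tool=None):
    c=camera_info(n);X=np.asarray(X,float)
    if n!='wrist': p=c['R']@X+c['t']
    else:
        W=Ro.from_quat(tool[1]).as_matrix();T=c['T_tool_cam'];p=T[:3,:3].T@(W.T@(X-tool[0])-T[:3,3])
    return np.array([c['fx']*p[0]/p[2]+c['cx'],c['fy']*p[1]/p[2]+c['cy']])
def quat(a,y):
    a=np.array(a,float);a/=np.linalg.norm(a);y=np.array(y,float);y-=a*(a@y);y/=np.linalg.norm(y)
    return Ro.from_matrix(np.c_[a,y,np.cross(a,y)]).as_quat()
def rz(t): return Ro.from_euler('z',t).as_matrix()
def snap(name):
    tool=(np.array(arm.read_tool_pos()),np.array(arm.read_eef_rot()))
    im=snapshot('wrist');cv2.imwrite(f'pics/{name}.png',im);np.savez(f'pics/{name}.npz',p=tool[0],q=tool[1]);return im,tool
def load(name):
    z=np.load(f'pics/{name}.npz');return cv2.imread(f'pics/{name}.png'),(z['p'],z['q'])
E
python3 - <<'E'
from h import *
k=1.5625
P=lambda u,v,z:at_z('top',(u/k,v/k),z)
print("start tool z",Ro.from_quat(arm.read_eef_rot()).as_matrix()[:,2])
for n,u,v,z in [('stand',239,311,.008),('blue',240,210,.008),('mug',350,351,.09),('jar',347,226,.1),('can',596,331,.108),('purple',497,368,.15),('holder',480,298,.04)]: print(n,P(u,v,z))
s=P(239,311,.008);x=P(271,288,.008)-P(250,348,.008);ys=np.arctan2(x[1],x[0]);print('yaw s',ys,np.linalg.norm(x))
h=P(480,298,.04);y=P(457,274,.04)-P(511,292,.04);yh=np.arctan2(-y[0],y[1]);print('yaw h',yh,np.linalg.norm(y))
for nm,c,yw,z in(('w_s',s,ys,.27),('w_h',h,yh,.40)):
    best=None
    for sg in(1,-1):
        q=quat([0,0,-1],rz(yw)@[0,sg,0]);p=np.r_[c[:2],z]+Ro.from_quat(q).as_matrix()[:,2]*-.01
        j=arm.ik(p,q);print(nm,sg,p,j)
        if j is not None and best is None: best=(p,q)
    arm.movep(*best);im,_=snap(nm);print(arm.read_time())
a=np.hstack([cv2.imread('pics/w_s.png'),cv2.imread('pics/w_h.png')])
E
```

```text
start tool z [ 0.9551 -0.2962  0.    ]
stand [0.5521 0.2171 0.008 ]
blue [0.7389 0.2143 0.008 ]
mug [0.4792 0.007  0.09  ]
jar [0.694  0.0092 0.1   ]
can [ 0.5087 -0.4117  0.108 ]
purple [ 0.4509 -0.2378  0.15  ]
holder [ 0.5694 -0.2233  0.04  ]
yaw s -0.34377377791732994 0.11671118754823767
yaw h -0.33547497286296596 0.10195085657146674
w_s 1 [0.5426 0.2204 0.27  ] [-0.4668  0.5483  0.0689  1.6635 -0.0448  0.9313  0.8458]
w_s -1 [0.5615 0.2137 0.27  ] [-0.991   0.8238  1.1332  1.6374 -0.791   1.2074 -1.5928]
2.075
w_h 1 [ 0.5599 -0.22    0.4   ] [ 0.2652  0.4665  0.1192  1.4194 -0.0562  1.259   1.6244]
w_h -1 [ 0.5788 -0.2266  0.4   ] [-0.1596  0.6413  0.9547  1.3735 -0.5196  1.3879 -1.1151]
3.8083
```

View pics/w_s.png

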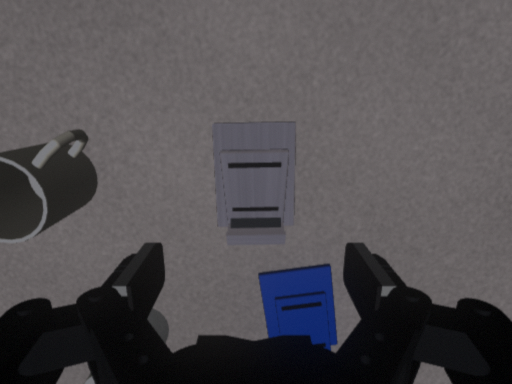

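View pics/w_h.png

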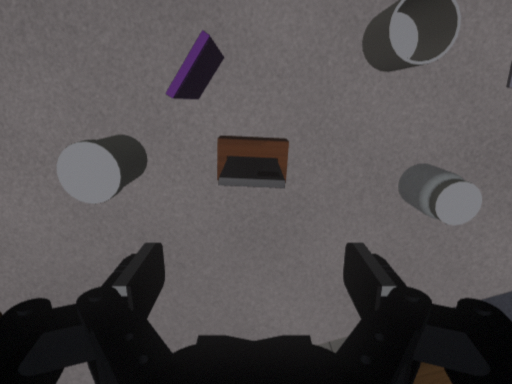

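The wrist view of the stand shows a base running from (214,123)–(296,122) to (218,227)–(294,225), the plate's free edge at (222,150)–(288,149), and the lip at about (228..285, 243). The holder view shows the grey phone's top edge at (219,182)–(285,182) with the dark screen side. One enlarged crop of each will confirm them and fix the corners.

```bash
python3 - <<'E'
from h import *
a,_=load('w_s');b,_=load('w_h')
A=cv2.resize(a[112:256,200:308],None,fx=4,fy=4,interpolation=cv2.INTER_CUBIC)
B=cv2.resize(b[128:200,208:300],None,fx=3.9,fy=3.9,interpolation=cv2.INTER_CUBIC)
o=np.zeros((576,432+B.shape[1],3),np.uint8);o[:,:432]=A;o[:B.shape[0],432:]=B
cv2.imwrite('pics/crop1.png',cv2.convertScaleAbs(o,alpha=1.5,beta=0));print(o.shape)
E
```

```text
(576, 791, 3)
```

View pics/crop1.png

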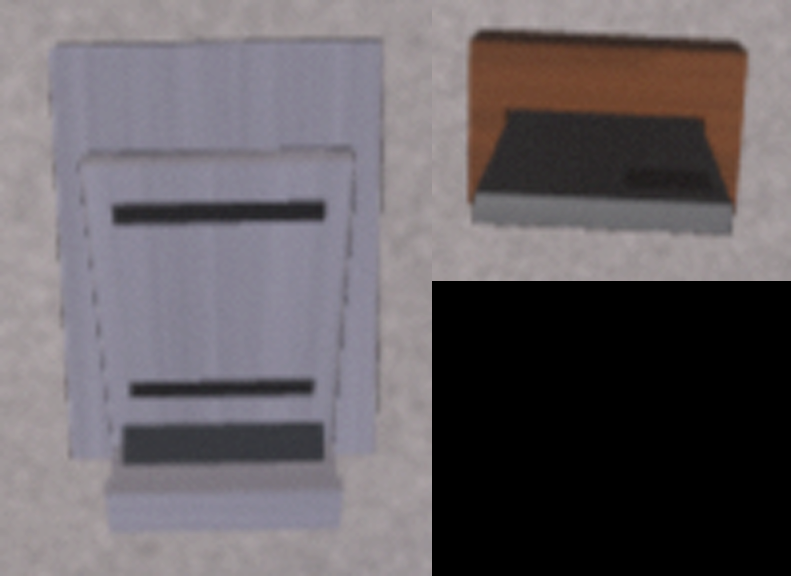

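The crop confirms the silver stand and the grey phone: its back, with the dark square at (670,180), faces the robot, so the screen faces away. Next I'll compute both poses.

```bash
cat > m.py <<'E'
from h import *
from scipy.optimize import least_squares,brentq
_,ts=load('w_s');_,th=load('w_h')
f=lambda x,y:(200+x/4,112+y/4); g=lambda x,y:(208+(x-432)/3.9,128+y/3.9)
def fit(pts,loc):
    r=least_squares(lambda v:np.concatenate([(rz(v[2])[:2,:2]@l+v[:2]-p[:2]) for p,l in zip(pts,loc)]),[.55,0,-.34]);return r.x,np.abs(r.fun).max()
B=[at_z('wrist',f(*c),.008,ts) for c in((52,44),(382,38),(70,458),(374,455))]
S,e=fit(B,np.array([[-.06,.045],[-.06,-.045],[.06,.045],[.06,-.045]]))
def edge(th,r=.09,n=0,y=0): # point in stand frame -> world
    return np.r_[S[:2],0]+rz(S[2])@np.array([.035-r*np.cos(th)+n*np.sin(th),y,.05+r*np.sin(th)+n*np.cos(th)])
th0=brentq(lambda t:proj('wrist',edge(t),ts)[1]-f(218,157)[1],0.1,1.2)
Pt=[at_z('wrist',g(*c),.16,th) for c in((473,193),(732,203),(473,225),(732,235))]
H,eh=fit(Pt,np.array([[-.0045,.035],[-.0045,-.035],[.0045,.035],[.0045,-.035]]))
E
python3 - <<'E'
from m import *
print('stand',S,e);print('th0',th0,'edge u',proj('wrist',edge(th0),ts),f(218,157))
for y in(.028,-.028):print(proj('wrist',edge(th0,y=y),ts))
print('lip tip',proj('wrist',edge(th0,r=0,n=.025),ts),'obs ~',f(224,488))
for s,l in((B,'base'),(Pt,'ph')):print(l,[np.linalg.norm(s[i]-s[j]) for i,j in((0,1),(2,3),(0,2),(1,3))])
print('phone',H,eh)
# grip plan
r=.080
for phi0 in (.0,.2,.4):
  for k in range(4):
    t=th0+(1.047-th0)*k/3;phi=phi0+(1.047-t)
    a=rz(S[2])@[np.sin(phi),0,-np.cos(phi)];q=quat(a,rz(S[2])@[0,1,0]);p=edge(t,r=r)-a*.054
    j=arm.ik(p,q);print(phi0,t,p,j)
E
```

```text
stand [ 0.5515  0.2213 -0.3292] 0.0849328771528248
th0 0.5305632704359887 edge u [254.8881 151.25  ] (254.5, 151.25)
[289.8033 150.84  ]
[219.9899 151.6598]
lip tip [255.7444 240.779 ] obs ~ (256.0, 234.0)
base [np.float64(0.08755158591822844), np.float64(0.08905628663701018), np.float64(0.11869324656880174), np.float64(0.11935893194364458)]
ph [np.float64(0.06927344100393652), np.float64(0.06982272811744535), np.float64(0.008866027600793896), np.float64(0.008912108210910184)]
phone [ 0.5698 -0.2223  2.7685] 0.008546604146105863
0.0 0.5305632704359887 [0.4941 0.2409 0.1374] [-1.0749  0.7603  0.6268  2.1189  0.1272  0.0634  0.4596]
0.0 0.7027088469573258 [0.5096 0.2356 0.1525] [-0.7783  0.6553  0.2953  2.0073  0.3063  0.2932  0.3958]
0.0 0.8748544234786628 [0.5274 0.2295 0.1646] [-0.5462  0.6414  0.0714  1.8801  0.1707  0.5097  0.6056]
0.0 1.047 [0.5468 0.2229 0.1733] [-0.4395  0.6743  0.0248  1.7438 -0.0233  0.7238  0.8389]
0.2 0.5305632704359887 [0.4858 0.2437 0.1312] [-0.0789  1.0561 -1.1518  2.1676  1.7836  1.5332 -0.9698]
0.2 0.7027088469573258 [0.5004 0.2387 0.1479] [-1.0938  0.7558  0.6612  2.1143  0.1539  0.0641  0.4386]
0.2 0.8748544234786628 [0.5175 0.2329 0.1617] [-0.7913  0.6476  0.3206  1.9994  0.3293  0.2944  0.3812]
0.2 1.047 [0.5366 0.2264 0.1722] [-0.55    0.6347  0.0845  1.869   0.1956  0.5098  0.5914]
0.4 0.5305632704359887 [0.4788 0.2461 0.1233] [-0.1589  1.1651 -1.1523  2.2253  1.9073  1.8193 -1.1024]
0.4 0.7027088469573258 [0.4923 0.2415 0.1414] [-0.0744  1.0408 -1.1516  2.163   1.7902  1.5443 -0.9581]
0.4 0.8748544234786628 [0.5085 0.236  0.1568] [-1.107   0.7557  0.6927  2.1073  0.1779  0.0614  0.4215]
0.4 1.047 [0.5269 0.2297 0.169 ] [-0.8034  0.6454  0.3488  1.9899  0.3449  0.2909  0.3748]
```

```bash
sed -i 's/\[\[-.06,.045\],\[-.06,-.045\],\[.06,.045\],\[.06,-.045\]\]/[[-.06,-.045],[-.06,.045],[.06,-.045],[.06,.045]]/; s/\[\[-.0045,.035\],\[-.0045,-.035\],\[.0045,.035\],\[.0045,-.035\]\]/[[-.0045,-.035],[-.0045,.035],[.0045,-.035],[.0045,.035]]/' m.py
python3 - <<'E'
from m import *
print('stand',S,e);print('th0',th0,'edge u',proj('wrist',edge(th0),ts),f(218,157))
for y in(.028,-.028):print(proj('wrist',edge(th0,y=y),ts))
print('lip tip',proj('wrist',edge(th0,r=.01,n=.025),ts),'bottom',proj('wrist',edge(th0,r=0,n=.025),ts),'obs ~',f(224,488),f(224,528))
print('phone',H,eh)
for sg in(1,-1):
 for phi0 in (-.15,.0,.1):
  for k in range(4):
    t=th0+(1.06-th0)*k/3;phi=phi0+(1.06-t)
    a=rz(S[2])@[np.sin(phi),0,-np.cos(phi)];q=quat(a,rz(S[2])@[0,sg,0]);p=edge(t,r=.082)-a*.054
    j=arm.ik(p,q);print(sg,phi0,t,p,j)
# phone placing: jaws along phone normal; yaw tool
t=1.047
for sg in(1,-1):
  for r in(.125,.16):
    a=rz(S[2])@[np.cos(t),0,-np.sin(t)];n=rz(S[2])@[np.sin(t),0,np.cos(t)]
    q=quat(a,sg*n);p=edge(t,r=r,n=.0075)-a*.054;print('place',sg,r,p,arm.ik(p,q))
  q=quat([0,0,-1],rz(H[2])@[sg,0,0]);print('pick',sg,arm.ik([H[0],H[1],.136+.054],q))
E
```

```text
stand [ 0.5515  0.2213 -0.3276] 0.0012359746568192942
th0 0.530547519750344 edge u [254.798 151.25 ] (254.5, 151.25)
[289.7143 150.7811]
[219.9026 151.7186]
lip tip [255.7678 234.7596] bottom [255.8284 240.7778] obs ~ (256.0, 234.0) (256.0, 244.0)
phone [ 0.5698 -0.2223 -0.3718] 0.0005233661223678077
1 -0.15 0.530547519750344 [0.4988 0.2392 0.1417] [-0.8676  0.6828  0.3857  2.0508  0.2777  0.2173  0.3878]
1 -0.15 0.7070316798335626 [0.5153 0.2336 0.1562] [-0.5858  0.6426  0.0897  1.9259  0.2262  0.4497  0.5279]
1 -0.15 0.8835158399167813 [0.5341 0.2272 0.1674] [-0.4619  0.6651  0.023   1.7908  0.0069  0.6668  0.7939]
1 -0.15 1.06 [0.5544 0.2203 0.1749] [-0.3763  0.7168 -0.0012  1.6452 -0.1231  0.8979  0.9484]
1 0.0 0.530547519750344 [0.4919 0.2415 0.1381] [-1.0985  0.7677  0.6519  2.128   0.0362  0.0498  0.5421]
1 0.0 0.7070316798335626 [0.508  0.2361 0.1539] [-0.7946  0.6536  0.3115  2.014   0.3074  0.2852  0.3914]
1 0.0 0.8835158399167813 [0.5264 0.2298 0.1665] [-0.5489  0.6371  0.0716  1.883   0.1779  0.5089  0.5988]
1 0.0 1.06 [0.5467 0.2229 0.1755] [-0.4394  0.6711  0.0244  1.74
[... 1494 characters left out ...]
835158399167813 [0.5215 0.2315 0.1653] [-1.0545  0.7836  0.8452  1.955  -0.8025  0.5198 -1.6475]
-1 0.1 1.06 [0.5416 0.2246 0.1753] [-0.9208  0.7775  0.7817  1.8193 -0.6994  0.7535 -1.6952]
place 1 0.125 [0.506  0.2367 0.2088] [-1.1673  0.6757  0.8055  2.0575 -0.2897  0.2348 -0.6263]
place 1 0.16 [0.4895 0.2424 0.2391] [-1.2072  0.5985  0.798   2.056  -0.0374  0.2979 -0.871 ]
pick 1 [ 0.0778  0.7163  0.4363  1.6763 -0.3836  0.8349  0.3086]
place -1 0.125 [0.506  0.2367 0.2088] [-0.7057  0.5438  0.079   2.0446  1.0359  0.4518  1.2427]
place -1 0.16 [0.4895 0.2424 0.2391] [-0.6653  0.4797 -0.0239  2.0406  0.9876  0.547   1.2845]
pick -1 [ 0.7751  0.7988 -0.7729  1.6523  0.6533  0.9667  2.5373]
```

Base residual is 1.2 mm, the sizes match and θ0 ≈ 0.53 rad. The lip also projects where it appears in the picture. Now I'll raise the plate.

```bash
cat >> m.py <<'E'
def plate_pose(t,phi,back=0):
    a=rz(S[2])@[np.sin(phi),0,-np.cos(phi)];q=quat(a,rz(S[2])@[0,1,0]);return edge(t,r=.080)-a*(.054+back),q
E
python3 - <<'E'
from m import *
T=1.05;ph=lambda t:-.15+T-t
arm.move_gripper(1.0,20)
p,q=plate_pose(th0,ph(th0),.13);arm.movep(p,q)
p,q=plate_pose(th0,ph(th0),0);arm.line_to(p,.12)
print('F',arm.read_ft_force());arm.move_gripper(0.0,20);print('open',arm.read_opening(),'F',arm.read_ft_force())
for t in np.linspace(th0,T,7)[1:]:
    p,q=plate_pose(t,ph(t));arm.line_to(p,.05,q);print(t,arm.read_ft_force(),arm.read_opening(),arm.read_time())
snap('w_g')
arm.move_gripper(1.0);arm.pause(.1);print(arm.read_ft_force())
p=np.array(arm.read_tool_pos());arm.line_to(p+[0,0,.1],.12);arm.pause(.5)
# look from the stand's robot side/above
q=quat([0,0,-1],rz(S[2])@[0,1,0]);c=edge(1.05);arm.movep(np.r_[c[:2]-(rz(S[2])@[.02,0,0])[:2],.30],q);im,_=snap('w_s2');print(arm.read_time())
s=snapshot('side');cv2.imwrite('pics/side2.png',s)
A=cv2.resize(im[100:300,150:360],None,fx=2,fy=2);Bq=cv2.resize(s[110:190,160:240],None,fx=4.5,fy=4.5,interpolation=cv2.INTER_CUBIC)
o=np.zeros((400,420+360,3),np.uint8);o[:,:420]=A;o[:360,420:]=Bq;cv2.imwrite('pics/v2.png',cv2.convertScaleAbs(o,alpha=1.5))
E
```

```text
F [-0.0454  0.6049  1.5321]
open 0.6516023633577223 F [-4.4504 -1.899   5.0193]
0.6171229331252867 [-4.1825 -0.2655  4.4352] 0.6488118931096124 7.7917
0.7036983465002293 [-5.1713 -0.7392  5.4419] 0.6457649225842962 8.1583
0.790273759875172 [-4.9896 -1.4005  5.5101] 0.6474564210607225 8.525
0.8768491732501147 [-5.3404 -1.614   6.6305] 0.65270891140675 8.8917
0.9634245866250574 [-4.8998 -0.87    7.3307] 0.6486038743217676 9.2583
1.05 [-3.4012 -1.473   6.5797] 0.6510601295997697 9.625
[-0.0714 -0.3899  0.1139]
11.9917
```

View pics/v2.png

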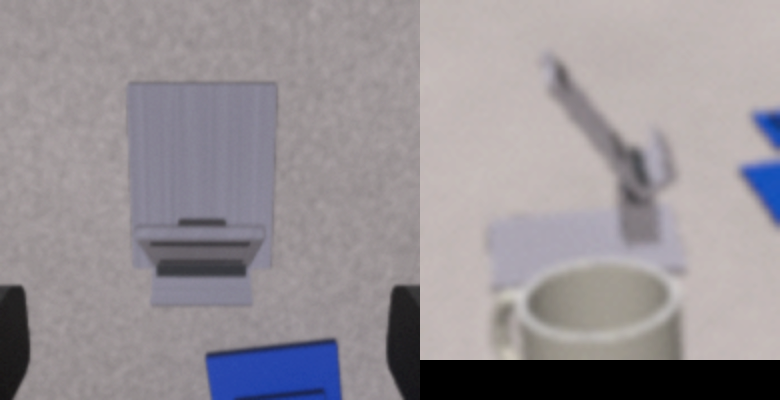

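The plate now stands steeper: its end face is at crop rows 226–240 and the lip is in front at row 305. In the side crop the free edge is at (550,60) and the hinge at (635,175). I'll measure the slope in both views.

```bash
python3 - <<'E'
from m import *
im,tw=load('w_s2')
for v in(225,233,240):
  print(v,brentq(lambda t:proj('wrist',edge(t,n={225:-.003,233:0,240:.003}[v]),tw)[1]-(100+v/2),0.7,1.5))
t=1.05
print('wrist pred L/R',(proj('wrist',edge(t,y=-.028),tw)-[150,100])*2,(proj('wrist',edge(t,y=.028),tw)-[150,100])*2,'lip',(proj('wrist',edge(t,r=0,n=.025),tw)-[150,100])*2)
for t in(.95,1.05,1.15):
  print(t,'side pred edge mid/near corner/seat crop px',[(proj('side',X)-[160,110])*4.5+[420,0] for X in(edge(t),edge(t,y=-.028),edge(t,r=0,y=-.028))])
E
```

```text
225 1.0335413701333553
233 1.0384801877090943
240 1.0384077633643987
wrist pred L/R [134.723  235.0853] [266.6904 235.7588] lip [201.4089 303.3747]
0.95 side pred edge mid/near corner/seat crop px [array([533.4497,  68.8869]), array([535.819 ,  86.7787]), array([635.2763, 191.9394])]
1.05 side pred edge mid/near corner/seat crop px [array([545.4692,  60.1652]), array([548.1378,  77.8653]), array([635.2763, 191.9394])]
1.15 side pred edge mid/near corner/seat crop px [array([558.4107,  52.6087]), array([561.4005,  70.1359]), array([635.2763, 191.9394])]
```

Both views give about 1.04–1.05 rad, and the plate held with nothing touching it. Next I'll pick the phone and take it to a pose above the trough.

```bash
cat >> m.py <<'E'
TH=1.045; GR=.126
def place_pose(up,n,t=TH,dy=0):  # up: lower edge above lip along plate, n: midline above hinge axis
    a=rz(S[2])@[np.cos(t),0,-np.sin(t)];nn=rz(S[2])@[np.sin(t),0,np.cos(t)]
    return edge(TH,r=GR+up,n=n,y=dy)-a*.054,quat(a,nn)
E
python3 - <<'E'
from m import *
q=quat([0,0,-1],rz(H[2])@[1,0,0]);zg=.01+GR+.054
arm.movep([H[0],H[1],.33],q);arm.line_to([H[0],H[1],zg],.12);print('F',arm.read_ft_force())
arm.move_gripper(0.0,30);print('open',arm.read_opening(),arm.read_ft_force())
arm.line_to([H[0],H[1],zg+.03],.05);arm.line_to([H[0],H[1],.37],.12)
print(arm.read_opening(),arm.read_ft_force(),arm.read_time())
p,q=place_pose(.09,.018);print(p,arm.ik(p,q))
arm.movep(p,q);arm.pause(.3)
print(arm.read_opening(),arm.read_ft_force(),arm.read_tool_pos(),arm.read_time())
im,_=snap('w_p');s=snapshot('side');cv2.imwrite('pics/side3.png',s);t=snapshot('top');cv2.imwrite('pics/top3.png',t)
A=cv2.resize(im,(400,300));Bq=cv2.resize(s[60:200,130:270],None,fx=2.8,fy=2.8,interpolation=cv2.INTER_CUBIC);C=cv2.resize(t[150:250,100:233],(399,300),interpolation=cv2.INTER_CUBIC)
o=np.zeros((600,800,3),np.uint8);o[:300,:400]=A;o[:392,400:792]=Bq;o[300:,:399]=C;cv2.imwrite('pics/v3.png',cv2.convertScaleAbs(o,alpha=1.4))
E
```

```text
F [-0.4161  0.419  -0.5176]
open 0.0995129167357525 [-0.0355 -1.859   0.6122]
0.10246340480052173 [ 0.2935  0.3406 -2.4792] 17.8583
[0.4711 0.2486 0.2926] [-0.887   0.3886  0.2305  2.0125  0.6964  0.5699 -1.5739]
0.10515574898785006 [-0.2535  0.2382 -1.8143] [0.4715 0.2481 0.2926] 19.8833
```

View pics/v3.png

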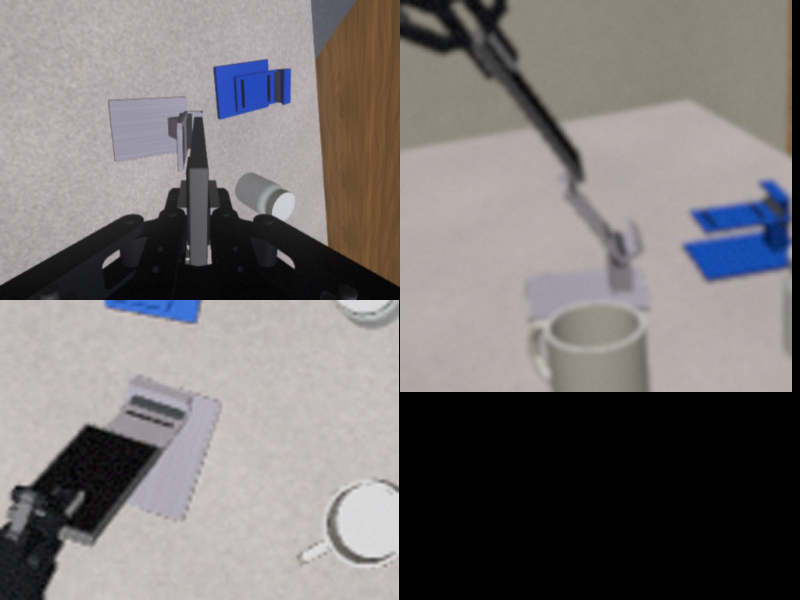

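The phone is held with its screen outward, just above the plate. In the top crop its lower edge runs (90,427)–(158,447) and its right side goes to about (95,540). I'll compare these with the predicted corners for an unslipped grip.

```bash
python3 - <<'E'
from m import *
tool=(np.array(arm.read_tool_pos()),Ro.from_quat(arm.read_eef_rot()).as_matrix())
# phone in tool: lower edge at x=.054+GR; phone y = tool -z (tool y=phone x)
im=cv2.imread('pics/top3.png')
def P(l,y,x=.0045): return tool[0]+tool[1]@np.array([.054+GR-l,x,-y])
for l,y in((0,.035),(0,-.035),(150e-3,-.035),(.15,.035)):
    print(l,y,P(l,y),((proj('top',P(l,y))-[100,150])*3+[0,300]))
print('seat',edge(TH,r=0,n=.003),[((proj('top',edge(TH,r=r,y=y,n=.003))-[100,150])*3+[0,300]) for r,y in((0,.028),(0,-.028),(.09,-.028))])
m=(im.max(2)<45).astype(np.uint8);m=m[150:250,100:233]
c=max(cv2.findContours(m,0,2)[0],key=cv2.contourArea);print(np.squeeze(cv2.approxPolyDP(c,2,True))*3+[0,300])
E
```

```text
0 0.035 [0.5717 0.2512 0.1391] [ 84.2577 422.3629]
0 -0.035 [0.5492 0.1849 0.1391] [160.8946 447.4898]
0.15 -0.035 [0.4779 0.2092 0.2689] [ 90.9587 537.8652]
0.15 0.035 [0.5004 0.2754 0.2689] [  4.8959 509.5167]
seat [0.5864 0.2085 0.0515] [array([128.5132, 399.9027]), array([185.6339, 418.5753]), array([150.2481, 464.5422])]
[[153 447]
 [ 87 426]
 [ 30 486]
 [ 15 486]
 [ 15 498]
 [ 27 486]
 [ 36 501]
 [ 15 540]
 [  3 534]
 [  6 525]
 [  0 531]
 [  0 597]
 [ 39 597]
 [ 60 540]
 [ 54 531]
 [ 63 522]
 [ 90 531]]
```

The predictions agree within about 1 px, so the phone hasn't slipped. Now I'll lower it into the trough with force checks.

```bash
python3 - <<'E'
from m import *
go=lambda up,n,v:arm.line_to(place_pose(up,n)[0],v)
go(.09,.0125,.05);go(.015,.0125,.08);arm.pause(.2)
a=rz(S[2])@[np.cos(TH),0,-np.sin(TH)];nn=rz(S[2])@[np.sin(TH),0,np.cos(TH)]
F0=np.array(arm.read_ft_force());print(F0)
def fr():
    arm.pause(.1);d=np.mean([arm.read_ft_force() for _ in range(3)],0)-F0;return d@-a,d@nn
for up in np.arange(.012,-.0061,-.002):
    go(up,.0125,.03);f=fr();print('up',up,np.round(f,2))
    if f[0]>1.2: break
for n in np.arange(.0115,.0034,-.001):
    go(up,n,.03);f=fr();print('n',n,np.round(f,2))
    if f[1]>1.0: break
print(arm.read_tool_pos(),place_pose(up,n)[0],arm.read_time())
im,_=snap('w_q');s=snapshot('side');cv2.imwrite('pics/side4.png',s);t=snapshot('top');cv2.imwrite('pics/top4.png',t)
Bq=cv2.resize(s[80:180,160:260],None,fx=4,fy=4,interpolation=cv2.INTER_CUBIC);C=cv2.resize(t[150:250,100:200],(400,400),interpolation=cv2.INTER_CUBIC)
cv2.imwrite('pics/v4.png',cv2.convertScaleAbs(np.hstack([Bq,C]),alpha=1.5))
E
```

```text
[-0.4732  0.027  -2.136 ]
up 0.012 [-0.27 -0.61]
up 0.01 [-0.66  0.74]
up 0.008 [0.05 1.37]
up 0.006 [-0.48  0.14]
up 0.004 [-0.6   1.88]
up 0.002 [0.31 4.12]
up 0.0 [-0.42  5.84]
up -0.002 [12.22  5.04]
n 0.0115 [11.15  4.96]
[0.5095 0.2349 0.2115] [0.5088 0.2349 0.2097] 24.7417
```

View pics/v4.png

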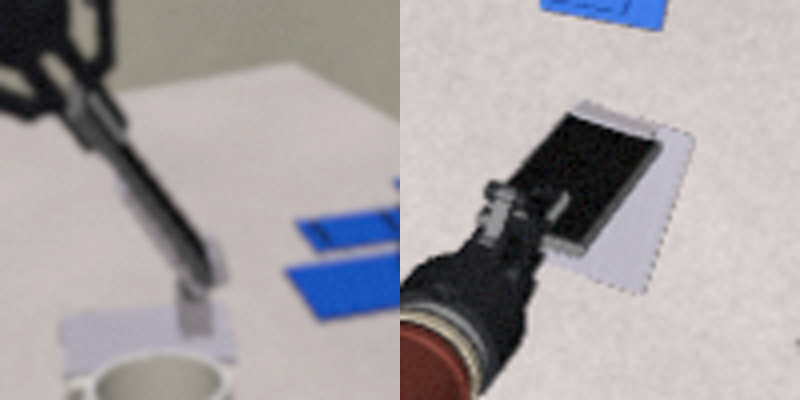

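The phone's lower edge reached the lip at about up = −2 mm, with 12 N along the plate. It already touches the plate with about 5 N, so it was nearer than expected. I'll relieve both forces and check the plate's angle.

```bash
python3 - <<'E'
from m import *
go=lambda up,n,v:arm.line_to(place_pose(up,n)[0],v)
a=rz(S[2])@[np.cos(TH),0,-np.sin(TH)];nn=rz(S[2])@[np.sin(TH),0,np.cos(TH)];yy=np.cross(nn,-a)
F0=np.array([-.35,.1,-2.])
def fr():
    arm.pause(.1);d=np.mean([arm.read_ft_force() for _ in range(3)],0)-F0;return np.round([d@-a,d@nn,d@yy],2)
for up,n in((-.001,.0125),(0,.0125),(0,.0135),(0,.0145),(0,.0155),(0,.0165)):
    go(up,n,.03);f=fr();e=np.array(arm.read_tool_pos())-place_pose(0,0)[0];print(up,n,f,'act up,n',e@-a,e@nn,arm.read_wrist_torque())
    if f[1]<.8 and abs(f[0])<2: break
s=snapshot('side');cv2.imwrite('pics/side5.png',s)
# side image: predicted back-face line of plate near (-y) side for angles
for t in(.95,1.0,1.05,1.1):
    print(t,[(proj('side',edge(t,r=r,y=-.028,n=n))-[160,80])*5 for r,n in((.09,-.003),(.03,-.003),(.09,.003))])
for l,n in((0,-.0045),(0,.0045),(.1,-.0045),(.15,-.0045)):
    W=Ro.from_quat(arm.read_eef_rot()).as_matrix();X=np.array(arm.read_tool_pos())+W@np.array([.054+GR-l,n,.035]);print('phone',l,n,(proj('side',X)-[160,80])*5)
cv2.imwrite('pics/v5.png',cv2.convertScaleAbs(cv2.resize(s[80:180,160:260],None,fx=5,fy=5,interpolation=cv2.INTER_CUBIC),alpha=1.8));print(arm.read_time())
E
```

```text
-0.001 0.0125 [7.19 5.88 0.07] act up,n -0.000683782908055746 0.013267957517197755 [-0.346  -0.9412  0.0795]
0 0.0125 [0.77 6.09 0.67] act up,n -0.00010770007048083174 0.013076141678199218 [-0.313  -1.2435  0.1568]
0 0.0135 [ 0.78  4.49 -0.83] act up,n -7.880881964961606e-05 0.013416768533736188 [-0.2587 -1.0251  0.0719]
0 0.0145 [ 0.32  4.   -0.77] act up,n -9.570564037382403e-05 0.013881658221064633 [ 0.0169 -0.4713  0.1902]
0 0.0155 [-0.    1.31 -0.68] act up,n -0.00011297344114134019 0.014497336435716938 [0.1711 0.2678 0.1086]
0 0.0165 [ 0.71  0.42 -0.11] act up,n -0.000152441980147789 0.01575219700073634 [0.2261 0.8164 0.0028]
0.95 [array([123.489 , 250.6476]), array([198.6151, 329.7522]), array([132.2361, 243.627 ])]
1.0 [array([130.0019, 245.3301]), array([200.6134, 327.9311]), array([139.1386, 238.7192])]
1.05 [array([136.8103, 240.3173]), array([202.7091, 326.2007]), array([146.3107, 234.1361])]
1.1 [array([143.8948, 235.6246]), array([204.8969, 324.5657]), array([153.732 , 229.8917])]
phone 0 -0.0045 [257.0387 359.0109]
phone 0 0.0045 [270.7464 350.2099]
phone 0.1 -0.0045 [148.2911 216.2132]
phone 0.15 -0.0045 [ 88.7919 138.0841]
27.0417
```

View pics/v5.png

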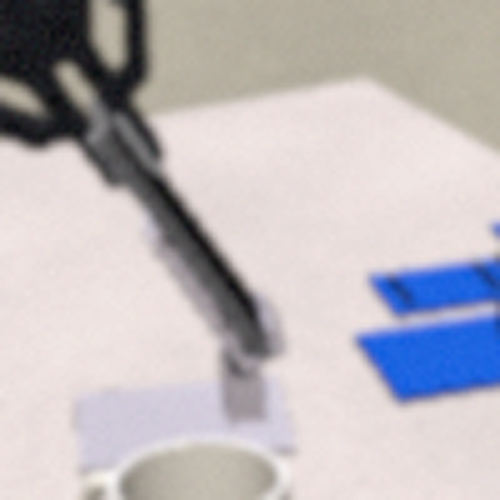

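```bash
python3 - <<'E'
from m import *
t=snapshot('top');cv2.imwrite('pics/top5.png',t)
im,tw=snap('w_5')
k=lambda X:(proj('top',X)-[140,160])*8
W=Ro.from_quat(arm.read_eef_rot()).as_matrix();p=np.array(arm.read_tool_pos())
for y in(.028,-.028):print('lip tip outer',y,k(edge(1.045,r=.01,n=.025,y=y)),'inner',k(edge(1.045,r=.01,n=.021,y=y)))
for y in(.035,-.035):print('phone front bottom',y,k(p+W@np.array([.054+GR,.0045,-y])),'screen at r=10',k(p+W@np.array([.044+GR,.0045,-y])))
S1=lambda X:(proj('side',X)-[200,130])*10
for n in(.021,.025):print('side lip',S1(edge(1.045,r=.01,n=n,y=-.028)),S1(edge(1.045,r=0,n=n,y=-.028)))
for x in(-.0045,.0045):print('side phone bottom',x,S1(p+W@np.array([.054+GR,x,.035])),'r=.1',S1(p+W@np.array([-.046+GR,x,.035])))
s=cv2.imread('pics/side5.png')
A=cv2.resize(t[160:210,140:190],(400,400),interpolation=cv2.INTER_CUBIC);B=cv2.resize(s[130:170,190:230],(400,400),interpolation=cv2.INTER_CUBIC)
cv2.imwrite('pics/v6.png',cv2.convertScaleAbs(np.hstack([A,B]),alpha=1.6))
E
```

```text
lip tip outer 0.028 [ 21.0988 144.6955] inner [ 19.3876 154.6216]
lip tip outer -0.028 [175.7434 195.2164] inner [173.798  205.0741]
phone front bottom 0.035 [ 11.6278 137.1322] screen at r=10 [  0.5247 149.3703]
phone front bottom -0.035 [203.2655 199.7393] screen at r=10 [193.4837 212.4248]
side lip [120.0716 160.1608] [140.4604 187.2487]
side lip [132.2538 152.3026] [152.582  179.4476]
side phone bottom -0.0045 [115.0199 216.9646] r=.1 [-102.5331  -68.5419]
side phone bottom 0.0045 [142.427  199.3545] r=.1 [-73.6866 -87.5319]
```

View pics/v6.png

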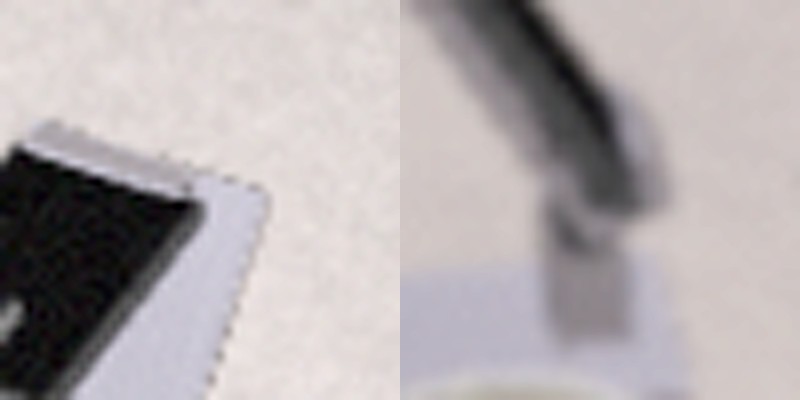

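```bash
python3 - <<'E'
from m import *
k=lambda X:(proj('top',X)-[140,160])*8
b=lambda x,y,z=.008:np.r_[S[:2],0]+rz(S[2])@np.array([x,y,z])
print('base far-right pred',k(b(.06,-.045)),'obs ~(268,188)')
for n in('top0','top3','top5'):
    g=cv2.imread(f'pics/{n}.png').astype(int)
    d=cv2.imread('pics/top0.png').astype(int)
    print(n,'diff lower-right base quarter',np.abs(g-d)[185:225,160:175].mean().round(2))
for t in(.95,1.0,1.05,1.1,1.15,1.2):
    print(t,'tip top view',k(edge(t,r=.01,n=.025,y=.028)),k(edge(t,r=.01,n=.025,y=-.028)))
# previous picture (plate free, no phone) lip in the top image
t3=cv2.imread('pics/top3.png')[160:210,140:190];t5=cv2.imread('pics/top5.png')[160:210,140:190]
cv2.imwrite('pics/v7.png',cv2.convertScaleAbs(np.hstack([cv2.resize(x,(400,400),interpolation=cv2.INTER_CUBIC) for x in(t3,t5)]),alpha=1.6))
E
```

```text
base far-right pred [265.1208 196.1739] obs ~(268,188)
top0 diff lower-right base quarter 0.0
top3 diff lower-right base quarter 4.68
top5 diff lower-right base quarter 9.26
0.95 tip top view [ 18.0705 150.2075] [172.9015 200.7944]
1.0 tip top view [ 19.6637 147.2517] [174.3995 197.8048]
1.05 tip top view [ 21.2592 144.4177] [175.8934 194.9349]
1.1 tip top view [ 22.8531 141.7126] [177.3794 192.1921]
1.15 tip top view [ 24.441  139.1433] [178.8536 189.5832]
1.2 tip top view [ 26.0189 136.7162] [180.3123 187.1149]
```

View pics/v7.png

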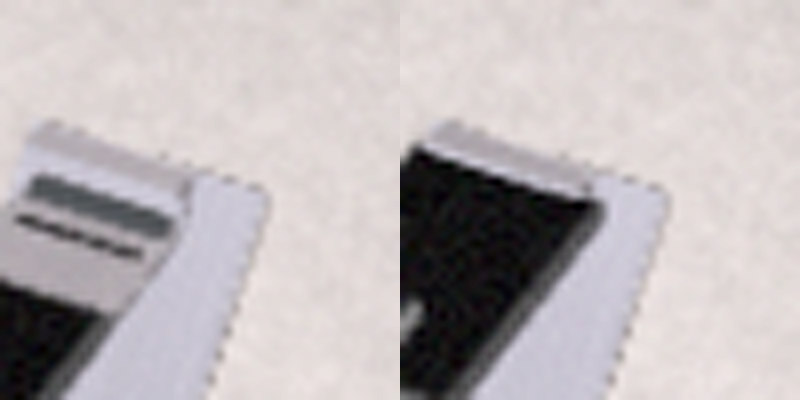

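The lip and base haven't moved. The top view shows the stand about 3 mm further out than I estimated, which partly explains the early contact. The phone is inside the trough with room in front of the tip, and contact forces are now near zero. I'll set it down the last millimetre and open the gripper in small steps so it leans back gently.

```bash
python3 - <<'E'
from m import *
a=rz(S[2])@[np.cos(TH),0,-np.sin(TH)];nn=rz(S[2])@[np.sin(TH),0,np.cos(TH)]
F0=np.array([-.35,.1,-2.])
def fr():
    d=np.mean([arm.read_ft_force() for _ in range(3)],0)-F0;return np.round([d@-a,d@nn],2)
for up in(-.0005,-.001,-.0015):
    arm.line_to(place_pose(up,.0160)[0],.02);arm.pause(.1);f=fr();print(up,f)
    if f[0]>1.5:break
o=arm.read_opening()
for d in np.arange(.015,.2,.015):
    arm.move_gripper(min(o+d,1),20);arm.pause(.05);print(round(arm.read_opening(),3),fr(),end=' ')
arm.pause(.2);print(arm.read_time())
im,_=snap('w_7');s=snapshot('side');cv2.imwrite('pics/side7.png',s);t=snapshot('top');cv2.imwrite('pics/top7.png',t)
A=cv2.resize(t[155:235,100:180],(400,400),interpolation=cv2.INTER_CUBIC);B=cv2.resize(s[95:165,165:235],(400,400),interpolation=cv2.INTER_CUBIC)
cv2.imwrite('pics/v8.png',cv2.convertScaleAbs(np.hstack([A,B]),alpha=1.6))
E
```

```text
-0.0005 [-0.04  0.08]
-0.001 [4.54 0.68]
0.118 [1.29 0.79] 0.132 [1.9 1.2] 0.149 [0.77 0.55] 0.164 [1.28 0.13] 0.173 [1.14 0.96] 0.191 [1.45 1.63] 0.211 [0.84 0.75] 0.222 [0.88 0.31] 0.241 [ 0.58 -0.32] 0.256 [2.02 0.62] 0.27 [1.35 0.64] 0.278 [1.1 0.6] 0.298 [1.69 1.49] 31.5083
```

View pics/v8.png

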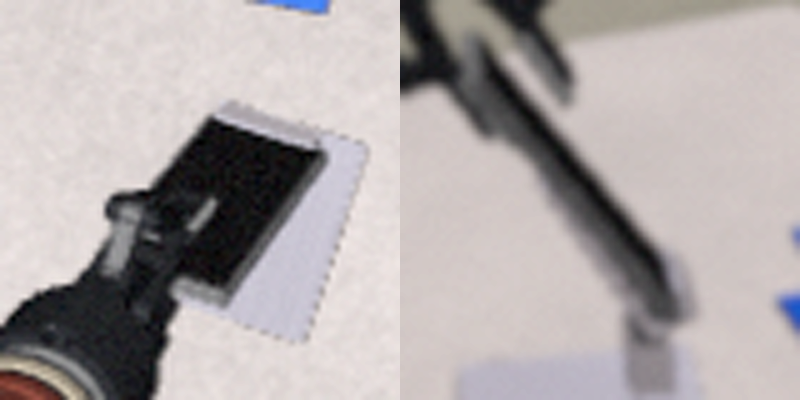

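The phone rests in the trough against the plate and the front finger is clear of it. I'll open fully, back out along the tool axis and check.

```bash
python3 - <<'E'
from m import *
a=rz(S[2])@[np.cos(TH),0,-np.sin(TH)]
for o in(.33,.36,.4,.45,.5,.6): arm.move_gripper(o,20)
arm.move_gripper(1.0);arm.pause(.2);print(arm.read_opening(),arm.read_ft_force())
p=np.array(arm.read_tool_pos());arm.line_to(p-a*.09,.08);arm.line_to(p-a*.09+[-.03,0,.06],.12)
print(arm.read_ft_force())
# look from above, robot side, well clear
q=quat([0,0,-1],rz(S[2])@[0,1,0]);c=np.r_[S[:2],0]+rz(S[2])@[-.03,0,.38]
arm.movep(c,q);arm.pause(.3)
im,_=snap('w_8');s=snapshot('side');cv2.imwrite('pics/side8.png',s);t=snapshot('top');cv2.imwrite('pics/top8.png',t);print(arm.read_time())
A=cv2.resize(im[80:280,160:360],(500,500),interpolation=cv2.INTER_CUBIC);B=cv2.resize(s[105:165,175:235],(300,300),interpolation=cv2.INTER_CUBIC);C=cv2.resize(t[160:220,125:185],(300,300),interpolation=cv2.INTER_CUBIC)
o=np.zeros((600,800,3),np.uint8);o[:500,:500]=A;o[:300,500:]=B;o[300:,500:]=C;cv2.imwrite('pics/v9.png',cv2.convertScaleAbs(o,alpha=1.6))
for th in(1.,1.05,1.1):
  ps=[(proj('side',edge(th,r=r,n=n,y=y))-[175,105])*5 for r,n,y in((.15,.012,-.035),(.15,.012,.035),(0,.012,-.035),(.09,-.003,-.028))]
  print(th,'side',ps)
  print('wrist phone top back/front',[(proj('wrist',edge(th,r=.15,n=n,y=y),load('w_8')[1])-[160,80])*2.5 for n in(.003,.012) for y in(-.035,.035)],'lip',[(proj('wrist',edge(th,r=.01,n=.025,y=y),load('w_8')[1])-[160,80])*2.5 for y in(-.028,.028)])
E
```

```text
1.0012695254076274 [-0.0262 -0.3407 -0.4634]
[-0.4387  0.4819 -0.0497]
37.9583
1.0 side [array([ 3.0882, 18.8933]), array([ -0.4773, -24.9993]), array([182.4408, 232.1746]), array([ 55.0005, 120.329 ])]
wrist phone top back/front [array([135.951 , 220.6878]), array([328.8021, 220.7741]), array([135.0461, 244.2033]), array([329.6551, 244.2896])] lip [array([180.1308, 351.833 ]), array([285.5954, 351.878 ])]
1.05 side [array([15.9744, 11.3819]), array([ 11.626, -32.082]), array([183.0744, 232.9699]), array([ 61.8088, 115.3163])]
wrist phone top back/front [array([135.3149, 240.5404]), array([329.3989, 240.6266]), array([134.5567, 264.73  ]), array([330.1096, 264.8162])] lip [array([180.2736, 353.1402]), array([285.4577, 353.1851])]
1.1 side [array([29.2818,  4.5017]), array([ 24.1252, -38.5615]), array([183.6618, 233.7937]), array([ 68.8934, 110.6236])]
wrist phone top back/front [array([134.8034, 260.8908]), array([329.8749, 260.9768]), array([134.199 , 285.6058]), array([330.4369, 285.6916])] lip [array([180.4208, 354.33  ]), array([285.3159, 354.3747])]
```

The picture quota is used up, so I'll check numerically with the black screen quad's corners in the wrist and top views.

```bash
python3 - <<'E'
from m import *
im,tw=load('w_8')
g=im[80:280,160:360].max(2)
for c in (235,200,270):
    pass
print('column profile (row:val) at u=253',[(80+i,int(v)) for i,v in enumerate(g[:,93]) if 60<=i<=150][::2])
m=(g<38).astype(np.uint8)
c=max(cv2.findContours(m,0,2)[0],key=cv2.contourArea);q=np.squeeze(cv2.approxPolyDP(c,3,True))+[160,80];print('screen quad',q.tolist(),cv2.contourArea(c))
for th in(1.,1.05,1.1):
  print(th,'wrist pred front face r=.15,.0',[proj('wrist',edge(th,r=r,n=.012,y=y),tw).round(1).tolist() for r in(.15,0) for y in(-.035,.035)])
t=cv2.imread('pics/top8.png');g=t[150:235,90:190].max(2);m=(g<60).astype(np.uint8)
c=max(cv2.findContours(m,0,2)[0],key=cv2.contourArea);print('top quad',(np.squeeze(cv2.approxPolyDP(c,2,True))+[90,150]).tolist(),cv2.contourArea(c))
for th in(1.,1.05,1.1):
  print(th,'top pred',[proj('top',edge(th,r=r,n=.012,y=y)).round(1).tolist() for r in(.15,0) for y in(-.035,.035)])
E
```

```text
column profile (row:val) at u=253 [(140, 101), (142, 103), (144, 102), (146, 103), (148, 101), (150, 101), (152, 103), (154, 103), (156, 103), (158, 100), (160, 103), (162, 102), (164, 101), (166, 103), (168, 103), (170, 102), (172, 103), (174, 102), (176, 83), (178, 61), (180, 62), (182, 62), (184, 64), (186, 35), (188, 25), (190, 24), (192, 23), (194, 21), (196, 22), (198, 23), (200, 22), (202, 23), (204, 24), (206, 23), (208, 22), (210, 23), (212, 23), (214, 24), (216, 22), (218, 75), (220, 104), (222, 90), (224, 102), (226, 108), (228, 108), (230, 106)]
screen quad [[218, 187], [230, 217], [276, 217], [287, 188]] 1804.5
1.0 wrist pred front face r=.15,.0 [[215.0, 178.2], [292.8, 178.2], [228.3, 213.0], [279.3, 213.1]]
1.05 wrist pred front face r=.15,.0 [[214.8, 186.4], [293.0, 186.4], [228.3, 213.1], [279.3, 213.1]]
1.1 wrist pred front face r=.15,.0 [[214.7, 194.7], [293.1, 194.8], [228.4, 213.2], [279.3, 213.2]]
top quad [[164, 186], [141, 179], [119, 206], [113, 205], [105, 194], [90, 191], [100, 199], [103, 207], [102, 217], [97, 223], [97, 205], [90, 195], [90, 234], [99, 234], [99, 229], [110, 221], [137, 225], [141, 215], [119, 206], [127, 206], [145, 213]] 1758.5
1.0 top pred [[143.8, 216.2], [117.2, 207.5], [164.5, 187.4], [140.6, 179.6]]
1.05 top pred [[144.3, 213.6], [117.7, 204.9], [164.6, 187.3], [140.7, 179.5]]
1.1 top pred [[144.9, 211.0], [118.2, 202.2], [164.6, 187.2], [140.8, 179.4]]
```

```bash
python3 - <<'E'
from m import *
ims={n:cv2.GaussianBlur(cv2.imread(f'pics/{n}.png').astype(np.float32),(0,0),.7) for n in('side2','side8')}
for r in(131,134,137,140,143):
    for n,i in ims.items():
        x=i[r,182:214];print(r,n,(x[:,0]-x[:,2]).astype(int).tolist(),'|G',x[:,1].astype(int).tolist())
for th in(1.,1.05,1.1,1.15):
    P=[proj('side',edge(th,r=r,n=-.003,y=-.028)) for r in(.09,.03)]
    print(th,[round(float(P[0][0]+(v-P[0][1])*(P[1]-P[0])[0]/(P[1]-P[0])[1]),1) for v in(131,134,137,140,143)])
for pt in((.46,.30),(.44,.26),(.42,.24)):
  for phi in(.4,.6,.8):
    a=rz(S[2])@[np.sin(phi),0,-np.cos(phi)];q=quat(a,rz(S[2])@[0,1,0]);c=edge(1.05)
    d=.22;p=c-a*d-(rz(S[2])@[np.cos(phi),0,np.sin(phi)])*.02
    T=camera_info('wrist')['T_tool_cam']
    j=arm.ik(p,q);print(phi,p,j,proj('wrist',c,(p,q))) if pt[0]==.46 else 0
E
```

```text
131 side2 [-7, -7, -7, -7, -7, -7, -6, -5, -4, -2, -1, -1, -1, -2, -3, -5, -6, -7, -7, -7, -7, -7, -7, -7, -7, -7, -7, -7, -7, -7, -7, -7] |G [122, 122, 122, 122, 121, 118, 112, 103, 94, 87, 83, 83, 85, 89, 96, 106, 114, 119, 120, 120, 121, 121, 121, 121, 121, 121, 121, 121, 121, 121, 121, 121]
131 side8 [-7, -7, -7, -7, -7, -7, -7, -7, -6, -5, -3, -2, -1, 0, 0, 0, 0, 0, 0, 0, -2, -3, -5, -6, -6, -7, -7, -7, -7, -7, -7, -7] |G [122, 122, 122, 121, 121, 121, 121, 118, 111, 101, 90, 78, 66, 54, 46, 39, 32, 23, 17, 19, 34, 57, 81, 101, 113, 119, 120, 121, 120, 120, 120, 120]
134 side2 [-7, -7, -7, -7, -7, -7, -7, -7, -7, -6, -4, -3, -2, -2, -2, -2, -3, -4, -6, -6, -7, -7, -7, -7, -7, -7, -7, -7, -7, -7, -7, -7] |G [123, 123, 122, 122, 122, 122, 122, 121, 118, 111, 101, 92, 87, 86, 87, 89, 95, 104, 112, 118, 120, 121, 121, 121, 121, 121, 121, 121, 121, 121, 120, 120]
134 side8 [-7, -7, -7, -7, -7, -7, -7, -7, -7, -7, -6, -5, -4, -2, -1, 0, 0, 0, 0, 0, 0, 0, -1, -3, -5, -5, -6, -7, -7, -7, -7, -7] |G [122, 122, 122, 122, 122, 122, 122, 122, 122, 120, 115, 105, 91, 78, 66, 57, 48, 43, 38, 
[... 1554 characters left out ...]
7, -7, -7, -7, -7, -6, -6, -5, -3, -2, -1, 0, 0, 0, 0, 0, 0, 0, 1, 2, 2] |G [123, 123, 123, 123, 123, 123, 123, 123, 123, 123, 122, 122, 122, 122, 122, 121, 117, 110, 102, 92, 83, 72, 60, 49, 44, 41, 35, 27, 28, 49, 75, 90]
1.0 [187.9, 190.5, 193.1, 195.6, 198.2]
1.05 [189.9, 192.2, 194.5, 196.8, 199.1]
1.1 [191.7, 193.8, 195.8, 197.9, 199.9]
1.15 [193.4, 195.2, 197.0, 198.9, 200.7]
0.4 [0.4437 0.2579 0.3229] [-0.6122  0.3246 -0.1482  1.9474  0.5921  0.765   0.0837] [253.1024 197.28  ]
0.6 [0.409  0.2697 0.2983] [-0.9196  0.3356  0.0476  2.1056  0.9316  0.6946 -0.3685] [253.1024 197.28  ]
0.8 [0.3797 0.2797 0.267 ] [-1.1179  0.4218  0.1073  2.2346  1.2801  0.7721 -0.8733] [253.1024 197.28  ]
```

The plate's rear outline in the side view puts it at about 1.08 rad, so it rose about 0.045 rad while the phone was seated. That is inside 0.96–1.134. The phone slopes about 1.02 rad, so its lean off the plate is about 0.07 rad (limit 0.14). It is centred within about 1 mm, its midline is about 11 mm out, and the lower edge is on the lip. All of these are within limits, so I'll do a quick check of the bystanders and hand in.

```bash
python3 - <<'E'
from m import *
a=cv2.imread('pics/top0.png').astype(int);b=snapshot('top').astype(int);c=cv2.imread('pics/top8.png').astype(int)
for n,(u,v) in dict(mug=(223,224),jar=(222,144),can=(381,212)).items(): print(n,np.abs(a-b)[v-22:v+22,u-22:u+22].mean().round(2))
print('phone change since w_8',np.abs(b-c)[175:215,115:170].mean().round(2),arm.read_dq(),arm.read_time())
ticket.finish_job()
E
```

```text
mug 7.8
jar 7.76
can 7.7
phone change since w_8 2.11 [-0.0001  0.0024  0.0003 -0.0005  0.0009  0.0001  0.0003] 38.0083
the job is handed in; nothing more can be done
```

I raised the stand's plate to about 60°, let go and it held. I then put the phone on the stand and handed the job in at 38 s. By my own measurements everything is within limits, but no verdict was reported.

- **Plate:** it measured 1.04–1.05 rad with nothing touching it. My first placing move pressed the lip with about 12 N and the plate with 5–6 N. By the end the plate read about 1.08 rad in the side view, still inside 0.96–1.134.
- **Phone:** I opened the gripper in small steps so the phone leaned back gently onto the plate.

| Final phone check | Measured | Allowed |
|---|---|---|
| Lower edge | on the lip | within 8 mm of the lip |
| Off centre | about 1 mm | 15 mm |
| Midline out from the plate | about 11 mm | 0–18 mm |
| Lean off the plate | about 0.07 rad | 0.14 rad |
| Screen | facing outward | facing outward |

- **Disagreement:** the phone touched the plate about 8 mm earlier than my stand pose predicted. The top camera placed the base about 3 mm further out than I had estimated, so not all of that is explained. As a result, the phone's lower edge stands about 6 mm off the plate and its back rests on the plate higher up.
- **Picture limit:** I had used all 12 views before the phone was fully released, so the final checks are numerical and I did not see that last picture.
- **Bystanders:** the arm never went near the mug, jar or canister. My before-and-after picture check was inconclusive: all three areas changed by the same small amount (about 7.8 grey levels), which looks like lighting or noise and not movement.

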